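# Snap the battery cover onto the data logger and keep it pressed on its seal

## Task

Pick the flat orange battery cover up off the bench and lay it in the open battery bay of the grey data logger, ledges at the ends that have the blue spring catches, then press on it with the fingertips until both catches snap over its ledges. Do not let go after the snap: keep pressing it down onto its seal with about 10 N, and finish while you are still pressing. Leave the label roll, the timer and the two bottles where they stand.

Things in the scene. Friction and masses are not known exactly. Their poses are not given: they have to be found in the camera images.
- cover: Loose flat orange plastic cover, 76 x 50 mm, lying on the bench. Origin: centre of its underside; x along its length, y across its width, z up. Its middle 60 x 50 mm is 8 mm thick; at each end (+x, -x) an 8 mm long ledge is only 3.5 mm thick, flush with the underside. Both ways round are the same. About 50 g. Grip it across its width (y).
- cover_top (a point): Centre of the cover's upper face, 8 mm above its underside; the place to press.
- logger: Grey data logger fixed to the bench, 132 x 92 mm, 49 mm high, open battery bay on top. Origin: centre of its underside, at bench height; x along its length, as the cover's x must lie. Guides at ends and corners (straight to z = 42 mm, flared to 49) leave the cover 1.2 mm play a side, catch it up to 4 mm off centre. Long sides open for fingers over 60 mm along x, down to z = 20 mm.
- logger_seat (a point): Centre of the bay on top of the free seal, 26 mm above the logger's underside: the cover's origin comes to lie here. Laid in loosely, the cover rests on the catches, its underside 9 to 13 mm above this point, perhaps tilted up to 0.1 rad. Pressing it in takes 5 to 18 N; the ends may snap together or one after the other, with a sudden force drop each time.
- seal (a joint): Black sprung seal frame under the cover: 0 = free, grows as it is pressed down, at most 0.005 m; 3 N per mm.
- catch_far (a joint): Blue spring catch 24 mm wide at the logger's +x end: 0 = sprung forward over the bay, grows (m) as it is pushed outward, at most 0.007. Its wedge nose reaches 3.5 mm over the cover's ledge, with its tip 8 mm above the seat point.
- catch_near (a joint): The same catch at the logger's -x end.
- label_roll: White roll of labels lying flat, 63 mm across, 26 mm high; a bystander. Origin: centre of its underside. It may be on either side of the logger, where the cover is not.
- timer: White digital timer standing on its foot, 43 x 66 x 64 mm; a bystander. Origin: centre of its underside.
- amber_bottle: Amber bottle with black cap, 42 mm across, 88 mm high; a bystander. Origin: centre of its underside.
- green_bottle: White bottle with green cap, 33 mm across, 66 mm high; a bystander. Origin: centre of its underside.

How it is judged:
By the outcome, as a careful person would: the job done as asked, in the order asked, and still so for the second after the job is handed in, while the arm keeps its last pose, push and grip.
It also fails if it takes over 58 s, if anything falls off the work surface, if the arm or the gripper's body presses on something with over 40 N, if the wrist force passes 120 N, or if a joint passes its speed limit or range.

## Robot

A 6-joint arm with a two-finger parallel gripper is mounted at the origin on a cart in front of the work surface, level with it; the furniture and walls round the work are solid. World frame = base frame: x ahead of the robot, y to its left, z up, the work surface at z = 0. Lengths are in mm, angles in rad, forces in N, time in s.
With the tool pointing down it reaches from about 325 to 775 mm from the base axis. Payload 5.5 kg.
Tool frame: the origin (TCP) lies midway between the tips of the shut fingers; the grasp point (between the pads) lies 19 mm behind it; z points along the fingers, y is the line along which they close (so a half turn about z gives the same grasp; the last joint's range is limited). The gripper opens to 88 mm and grips with 3 to 60 N. Pads are 20 mm wide; open, the fingers measure 115 mm over their backs; the gripper's body (75 mm by 178 mm) begins 61 mm behind the grasp point.
Start: joints at [1.145, 0.091, 1.231, -0, 1.82, -0.057], TCP at [216.303, 559.669, 193.731] pointing down, gripper open.
Joint ranges: [-2.87, 2.87], [-0.86, 2.18], [0.17, 2.46], [-1.51, 4.65], [0.06, 2.69], [-2.65, 2.65]. Speed limits (rad/s): [2.57, 2.57, 3.01, 3.14, 3.14, 3.14].

## Interface

Orientations are given as a unit quaternion [x, y, z, w].
In Python, from cell import manip gives the robot as it stands.
- The arm moves only by the tool arm_command, never from a script. Its argument "moves" is a list of rows, each a list of 3 entries, a list of its own where there are three numbers: the turn, a rotation vector about the tool's x, y, z in rad, then the shift along the tool's x, y, z in mm, then the opening, from -1 (shut) to 1 (fully open), so that 0 is half open. In form: [[[ax, ay, az], [tx, ty, tz], jaw], ...]. A call has exactly 10 rows; each row is the pose to reach, as a shift and turn from the pose commanded when the call began, along the tool's axes at that moment; what a row does not reach only later rows make up. A row lasts 1/8 s, in which the tool goes at most 62.5 mm and 10.7 degrees, less where a joint would pass 70% of its speed; a pose out of reach is approached as far as the arm can. A call with a gripper value outside its range is refused whole. The fingers move at their own pace and stop on an object; "grip_force" is the grip in N (left out, the last holds). Time passes only in rows, so rows that repeat a pose let the fingers close, or fill a call up. It gives the time, the measured TCP pose, the force, the opening and the grip force at its end, in the units of the state.
- manip.sense(): the state, without advancing time (a new reading comes with each control period).
- manip.get_image(name): name is "side" or "top" or "wrist"; returns a dict with "image" (400x640x3 uint8, red, green, blue), "fx", "fy", "cx", "cy" (pixels), "eye" and "orientation" of the camera in the world; the wrist camera has in their place "mount" (4x4, takes a point from camera to tool coordinates, whose origin is the TCP and whose axes are the flange's). Camera axes: x right, y down, z forward; pixel columns grow to the right and rows downward; lengths in mm; the calibration is good to about 2 mm. A picture is of the moment at which its call begins: read the wrist's pose just before it. There is no depth.
- manip.sign_off(): hands the job in; it is judged then, once.
Trained networks look in a picture, given as the dict that the camera call returned (one of the last four; its "shot" number tells which), for a name from the list of things; names that differ only in an ending like _2 or _b are one class to them, and where a whole thing is asked for, a point or a joint stands for the part that bears it (a point fixed in the world has none). Each returns a list of dicts, best first, with "confidence" (0 to 1); they miss things now and then, are a little off and sometimes report something else, mostly with a low value. They report only what shows in the picture. A call takes as long as a camera call.
- manip.recognise(picture, name): "point" ([x, y, z] in mm, in world coordinates, good to about 4 mm: the middle of the surface that is visible of it).
The state is a dict: "time": time; "joints": joint angles; "dq": joint speeds; "joint_torque": joint torques, N m; "tool_pos": TCP position; "ee_rot": TCP orientation; "contact_force": force on the tool from outside, world axes, zero at the start; "torque": the same for the moment, N m; "width": finger opening in mm; "grip_force": force on a finger pad.
Only numpy, scipy, OpenCV 4.12 (cv2) and the standard library are available. Lean on these libraries where they do the work, as an engineer would, in place of code of your own. Each camera call takes 0.05 s, during which the arm holds its last target. There are 200 camera calls.

## Working session

There is one attempt and no reset: what is moved stays moved. The work goes in short steps, Python scripts to look and compute and a tool call to move; the robot and the scene stay as the last step left them, time stands still between calls to the robot, and variables do not carry over. Pictures are saved under pics/ and viewed, at most 10 in all, crops included, and the job is handed in when it is done.

Besides the shell and the picture viewer there is one more tool, called after "Call:" as name(argument=value, ...) on one line, values as JSON. arm_command: Moves the arm, as the interface text tells. Its arguments: {"type":"object","properties":{"moves":{"type":"array","items":{"type":"array"}},"grip_force":{"type":"number"}},"required":["moves"]}

```bash
mkdir -p pics; cat > h.py <<'E'
import numpy as np, cv2, json
from scipy.spatial.transform import Rotation as R
from cell import manip
def cam(p,s=None):
    """returns eye, rotation matrix (cam->world)"""
    if 'mount' in p:
        M=np.array(p['mount']); T=np.eye(4); T[:3,:3]=R.from_quat(s['ee_rot']).as_matrix(); T[:3,3]=s['tool_pos']
        W=T@M; return W[:3,3],W[:3,:3]
    o=np.array(p['orientation']); 
    return np.array(p['eye']),(o if o.shape==(3,3) else R.from_quat(o).as_matrix())
def ray(p,u,v,s=None):
    e,Q=cam(p,s); d=Q@np.array([(u-p['cx'])/p['fx'],(v-p['cy'])/p['fy'],1]); return e,d
def atz(p,u,v,z,s=None):
    e,d=ray(p,u,v,s); return e+d*(z-e[2])/d[2]
def proj(p,X,s=None):
    e,Q=cam(p,s); c=Q.T@(np.array(X,float)-e); return np.array([p['fx']*c[0]/c[2]+p['cx'],p['fy']*c[1]/c[2]+p['cy']])
def save(p,n): cv2.imwrite('pics/'+n+'.png',p['image'][:,:,::-1])
E
python3 - <<'E'
from h import *
np.set_printoptions(precision=1,suppress=True)
s=manip.sense(); print(s)
for c in ['top','side']:
    p=manip.get_image(c); save(p,c+'1')
    print(c,{k:v for k,v in p.items() if k!='image'})
    for n in ['cover','logger','catch_far','catch_near','label_roll','timer','amber_bottle','green_bottle']:
        for r in manip.recognise(p,n)[:2]: print(n,np.array(r['point']),round(r['confidence'],2),proj(p,r['point']))
E
```

```text
{'time': 0.0, 'joints': array([ 1.1,  0.1,  1.2, -0. ,  1.8, -0.1]), 'dq': array([ 0., -0., -0.,  0., -0.,  0.]), 'joint_torque': array([ -0. , -44.6, -40.6,   0.1,   0. ,  -0. ]), 'tool_pos': array([216.1, 559.3, 192.6]), 'ee_rot': array([ 0.2,  1. , -0. , -0. ]), 'contact_force': array([0.1, 0.2, 0.3]), 'torque': array([ 0., -0., -0.]), 'grip_force': 0.0, 'width': 87.83436010821387}
top {'fx': 501.41805922093647, 'fy': 501.41805922093647, 'cx': 317.6018689792737, 'cy': 204.081847039046, 'eye': array([ 459.5,  -72. , 1417.6]), 'orientation': array([-0.7,  0.7, -0. ,  0. ]), 'shot': 1}
cover [511.3 176.6   5.5] 0.82 [232.5 235.6]
logger [482.  -91.   16.5] 0.86 [327.7 244.9]
catch_far [520.5 -87.5  38.1] 0.47 [326.4 230.8]
catch_near [432.5 -95.   36.2] 0.47 [329.5 262.9]
label_roll [ 457.5 -358.5   22.4] 0.95 [424.6 252.7]
timer [706.6 -25.3  51. ] 0.76 [303.1 163.4]
amber_bottle [ 698.8 -223.    65.4] 0.49 [375.3 164.4]
green_bottle [670.4  83.9  67.4] 0.65 [262.9 175.9]
green_bottle [477.8 -96.6  17.7] 0.4 [329.8 246.4]
side {'fx': 379.9499009794146, 'fy': 379.9499009794146, 'cx': 314.05245004141324, 'cy': 198.7618931317517, 'eye': array([873.4, 298.5, 869. ]), 'orientation': array([ 0.3,  0.9, -0.2, -0.1]), 'shot': 2}
cover [514.9 180.4   7.3] 0.79 [404.9 258.6]
cover [485.7 -84.2  22.5] 0.71 [342.8 175.1]
logger [485.  -77.6  18.7] 0.81 [344.6 177.4]
catch_far [526.3 -90.4  40.5] 0.58 [329.6 178. ]
catch_near [444.1 -91.6  36. ] 0.55 [353.4 162.3]
label_roll [ 460.4 -355.1   23.5] 0.68 [289.7 109.2]
timer [723.2 -21.2  40.3] 0.65 [283.3 241.8]
timer [485.5 -82.1  18.5] 0.16 [343.3 176.4]
amber_bottle [ 712.6 -211.5   53.7] 0.94 [242.  182.2]
green_bottle [677.6  93.8  63.6] 0.57 [329.6 263.8]
```

```bash
python3 - <<'E'
import cv2,numpy as np
a=cv2.imread('pics/top1.png')[130:310,190:450]
cv2.imwrite('pics/topc.png',cv2.resize(a,None,fx=3,fy=3,interpolation=cv2.INTER_CUBIC))
from h import *
s=manip.sense();print(R.from_quat(s['ee_rot']).as_matrix().round(3), s['joints'])
p=manip.get_image('wrist');print(np.array(p['mount']).round(3))
E
```

```text
[[-0.933  0.361  0.   ]
 [ 0.361  0.933  0.   ]
 [-0.     0.    -1.   ]] [ 1.14528957e+00  9.10767760e-02  1.23070122e+00 -1.20936145e-05
  1.81975113e+00 -5.66653506e-02]
[[-0.00000e+00 -9.70000e-01 -2.43000e-01  6.52350e+01]
 [ 1.00000e+00 -0.00000e+00  0.00000e+00 -3.74000e-01]
 [-1.00000e-03 -2.43000e-01  9.70000e-01 -1.90298e+02]
 [ 0.00000e+00  0.00000e+00  0.00000e+00  1.00000e+00]]
```

View pics/topc.png

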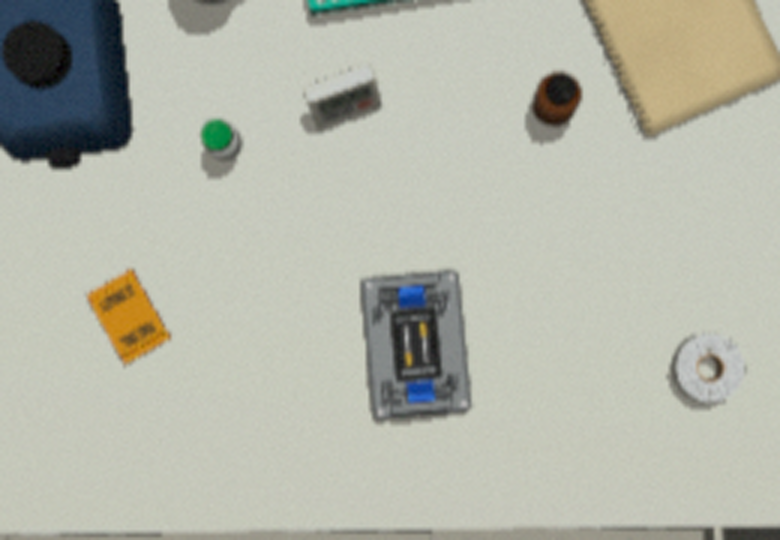

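The crop shows the cover at about px (233,235), its long axis ~0.5 rad off x. The logger is at px (328,245), ~0.09 rad off, with nothing in the way between them.

```bash
cat >> h.py <<'E'
def orange(p,z,s=None,big=1):
    im=cv2.cvtColor(p['image'],cv2.COLOR_RGB2HSV); m=cv2.inRange(im,(8,150,90),(25,255,255))
    m=cv2.morphologyEx(m,cv2.MORPH_CLOSE,np.ones((9,9)))
    c=max(cv2.findContours(m,cv2.RETR_EXTERNAL,cv2.CHAIN_APPROX_NONE)[0],key=cv2.contourArea).reshape(-1,2)
    X=np.array([atz(p,u,v,z,s)[:2] for u,v in c],np.float32)
    (cx,cy),(w,h),a=cv2.minAreaRect(X); b=cv2.boxPoints(((cx,cy),(w,h),a))
    e=[b[1]-b[0],b[2]-b[1]]; l=max(e,key=np.linalg.norm); yaw=np.arctan2(l[1],l[0]); yaw=(yaw+np.pi/2)%np.pi-np.pi/2
    return np.array([cx,cy]),sorted([w,h]),yaw
def totool(s,dw): return R.from_quat(s['ee_rot']).as_matrix().T@np.array(dw)
E
python3 - <<'E'
from h import *
s=manip.sense()
p=manip.get_image('top'); print(orange(p,6))
q=manip.get_image('side'); print(orange(q,6))
c,_,y=orange(p,6)
print(totool(s,[c[0]-s['tool_pos'][0],c[1]-s['tool_pos'][1],0]))
E
```

```text
(array([512.47241211, 177.07836914]), [47.768798828125, 72.76726531982422], np.float32(0.5122925))
(array([513.09942627, 176.79170227]), [48.40618133544922, 73.90740203857422], np.float32(0.5108777))
[-4.14145938e+02 -2.50099183e+02  2.71908356e-02]
```

Call:
arm_command(moves=[[[0,0,-0.1],[-50,-30,0],1],[[0,0,-0.2],[-100,-60,0],1],[[0,0,-0.3],[-150,-90,0],1],[[0,0,-0.4],[-200,-120,0],1],[[0,0,-0.5],[-250,-150,10],1],[[0,0,-0.6],[-300,-180,20],1],[[0,0,-0.7],[-350,-210,30],1],[[0,0,-0.8],[-390,-235,40],1],[[0,0,-0.882],[-414,-250,50],1],[[0,0,-0.882],[-414,-250,60],1]])

```text
time: 2.3
tool_pos: [513.1, 175.7, 133.1]
ee_rot: [-0.252, 0.968, -0.0, -0.0]
contact_force: [-0.8, 1.4, -0.4]
width: 87.8
grip_force: 0.0
```

```bash
python3 - <<'E'
from h import *
s=manip.sense(); p=manip.get_image('wrist'); save(p,'w1')
print(s['time'],s['tool_pos'],R.from_quat(s['ee_rot']).as_matrix().round(3),s['joints'])
q=manip.get_image('top')
for z in (0,4,8): print(orange(p,z,s))
X=[]
c,_,y=orange(p,5,s)
print('tool shift',totool(s,[c[0]-s['tool_pos'][0],c[1]-s['tool_pos'][1],0]))
E
```

```text
2.3 [513.06731931 175.71716235 133.13538651] [[-0.873 -0.488 -0.   ]
 [-0.488  0.873 -0.   ]
 [ 0.    -0.    -1.   ]] [ 2.67324290e-01 -6.76337238e-02  1.49763873e+00 -1.38115866e-04
  1.71193287e+00 -1.81321635e+00]
(array([512.44628906, 176.53236389]), [50.36262893676758, 75.43714141845703], np.float32(0.51811445))
(array([511.74951172, 176.11550903]), [49.73983383178711, 74.5042724609375], np.float32(0.5181142))
(array([511.05264282, 175.69868469]), [49.11703872680664, 73.57140350341797], np.float32(0.518114))
tool shift [1.15890011e+00 9.84786934e-01 3.77308170e-04]
```

View pics/w1.png

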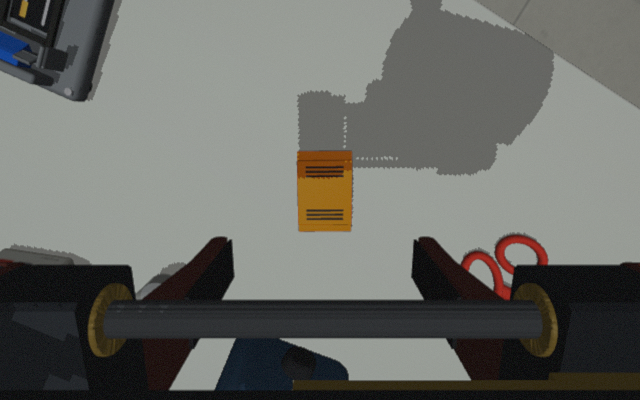

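The wrist view shows the cover at (325,190), square between the fingers, with nothing close to them. I'll go down and grip.

Call:
arm_command(moves=[[[0,0,0],[0.6,1,40],1],[[0,0,0],[0.6,1,80],1],[[0,0,0],[0.6,1,110],1],[[0,0,0],[0.6,1,124],1],[[0,0,0],[0.6,1,130],1],[[0,0,0],[0.6,1,130],1],[[0,0,0],[0.6,1,130],-0.2],[[0,0,0],[0.6,1,130],-0.2],[[0,0,0],[0.6,1,130],-0.2],[[0,0,0],[0.6,1,130],-0.2]], grip_force=20)

```text
time: 3.65
tool_pos: [511.4, 177.8, 3.9]
ee_rot: [-0.254, 0.967, 0.0, 0.0]
contact_force: [0.5, 0.6, 0.2]
width: 51.3
grip_force: 0.0
```

```bash
python3 - <<'E'
from h import *
s=manip.sense(); print({k:s[k] for k in ('time','tool_pos','contact_force','width','grip_force')})
# logger pose from earlier kind of view
for n in ('top','side'):
    p=manip.get_image(n)
    f=[manip.recognise(p,c) for c in ('catch_far','catch_near','logger')]
    print(n,[(np.round(r[0]['point'],1),r[0]['confidence']) for r in f if r])
    im=cv2.cvtColor(p['image'],cv2.COLOR_RGB2HSV); m=cv2.inRange(im,(105,150,80),(125,255,255))
    k,l,st,ce=cv2.connectedComponentsWithStats(m)
    for i in range(1,k):
        X=atz(p,*ce[i],38)
        if st[i,4]>15 and np.hypot(X[0]-480,X[1]+90)<90: print(st[i,4],ce[i],X)
E
```

```text
{'time': 3.65, 'tool_pos': array([511.4098826 , 177.75322366,   3.87775933]), 'contact_force': array([0.49530496, 0.5592724 , 0.1965352 ]), 'width': 51.253968387846434, 'grip_force': 0.0}
top [(array([521.1, -91.1,  38.2]), 0.57), (array([433. , -96. ,  39.9]), 0.52), (array([481.2, -92.7,  16.6]), 0.56)]
52 [326.73076923 228.32692308] [527.1620758  -88.55033471  38.        ]
54 [329.88888889 260.33333333] [439.55708994 -96.08252616  38.        ]
side [(array([523.6, -85.9,  42.1]), 0.42), (array([445.5, -90.9,  37.2]), 0.63), (array([519.2, 185.5,   5.9]), 0.72)]
57 [353.43859649 159.35087719] [438.80161715 -97.63061715  38.        ]
35 [329.28571429 178.71428571] [527.2054614  -90.48883802  38.        ]
```

Call:
arm_command(moves=[[[0,0,0],[0,0,0],-0.2],[[0,0,0],[0,0,0],-0.2],[[0,0,0],[0,0,0],-0.2],[[0,0,0],[0,0,-20],-0.2],[[0,0,0],[0,0,-60],-0.2],[[0,0,0.1],[20,-28,-100],-0.2],[[0,0,0.2],[55,-78,-125],-0.2],[[0,0,0.3],[90,-128,-130],-0.2],[[0,0,0.428],[110,-178,-130],-0.2],[[0,0,0.428],[110,-178,-130],-0.2]])

```text
time: 5.3
tool_pos: [503.2, -34.6, 135.5]
ee_rot: [-0.039, 0.999, -0.001, 0.001]
contact_force: [-1.2, -0.3, -0.1]
width: 35.2
grip_force: 0.0
```

```bash
python3 - <<'E'
from h import *
s=manip.sense(); p=manip.get_image('wrist'); save(p,'w2')
print({k:s[k] for k in ('time','tool_pos','contact_force','width','grip_force','joints')},R.from_quat(s['ee_rot']).as_matrix().round(3))
for n in ('catch_far','catch_near','logger','cover'): print(n,[(np.round(r['point'],1),r['confidence']) for r in manip.recognise(p,n)[:2]])
E
```

```text
{'time': 5.3, 'tool_pos': array([503.16272622, -34.62979044, 135.52656443]), 'contact_force': array([-1.23527173, -0.26999156, -0.06547581]), 'width': 35.2252114134074, 'grip_force': 0.0, 'joints': array([-1.35590149e-01, -1.73594241e-01,  1.59100217e+00, -7.93982917e-04,
        1.72197793e+00, -1.78549413e+00])} [[-0.997 -0.079  0.002]
 [-0.079  0.997 -0.001]
 [-0.002 -0.001 -1.   ]]
catch_far [(array([526.1, -88.4,  42.9]), 0.73)]
catch_near [(array([439.6, -97.2,  42.1]), 0.56)]
logger [(array([474.8, -88.1,  20.3]), 0.8)]
cover [(array([508.3, 176.4,   5.8]), 0.82)]
```

View pics/w2.png

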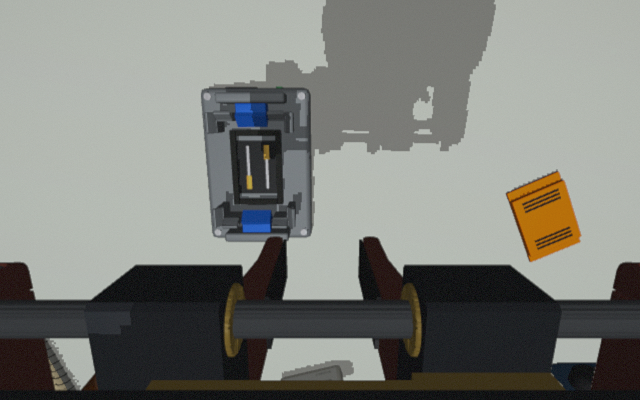

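The grasp missed. The fingers closed to 35 mm, empty, and the cover is still on the bench at about (543,215). I'll check where the fingertips really sit and where the cover is now.

```bash
python3 - <<'E'
from h import *
s=manip.sense(); p=manip.get_image('wrist'); t=manip.get_image('top');q=manip.get_image('side')
for z in (0,8): print(z,orange(p,z,s),orange(t,z),orange(q,z))
M=np.array(p['mount'])
def pt(X):
    c=np.linalg.inv(M)@np.r_[X,1]; return np.round([p['fx']*c[0]/c[2]+p['cx'],p['fy']*c[1]/c[2]+p['cy']],0)
for w in (17.6,43.9):
    for z in (0,-5,-10,-15,-19,-25): print(w,z,pt([0,w,z]),pt([10,w,z]),pt([-10,w,z]))
qi=q['image']; a=proj(q,[510,177,5]).astype(int); print(a)
cr=cv2.resize(qi[a[1]-35:a[1]+35,a[0]-45:a[0]+45],None,fx=5,fy=5,interpolation=cv2.INTER_CUBIC)
b=cv2.imread('pics/w1.png')[200:300,150:320]; b=cv2.resize(b,(450,265))[:,:,::-1]
b2=cv2.resize(p['image'][200:300,220:420],(450,225))
cv2.imwrite('pics/c3.png',np.vstack([cr,b2])[:,:,::-1])
E
```

```text
0 (array([512.09002686, 178.58865356]), [52.234710693359375, 76.13632202148438], np.float32(0.51494944)) (array([512.69744873, 178.13690186]), [47.97181701660156, 73.07654571533203], np.float32(0.51229274)) (array([510.65826416, 175.98144531]), [48.742733001708984, 74.5684585571289], np.float32(0.5108775))
8 (array([510.25579834, 173.28660583]), [50.94664764404297, 74.25887298583984], np.float32(0.5149492)) (array([512.39746094, 176.7255249 ]), [47.701087951660156, 72.6641616821289], np.float32(0.51229036)) (array([513.99816895, 177.10940552]), [48.294010162353516, 73.88201904296875], np.float32(0.510877))
17.6 0 [354. 238.] [355. 221.] [354. 255.]
17.6 -5 [355. 241.] [356. 224.] [355. 258.]
17.6 -10 [356. 244.] [357. 226.] [356. 261.]
17.6 -15 [357. 247.] [357. 229.] [357. 265.]
17.6 -19 [358. 250.] [358. 232.] [357. 268.]
17.6 -25 [359. 254.] [359. 235.] [358. 273.]
43.9 0 [401. 238.] [402. 221.] [400. 255.]
43.9 -5 [403. 241.] [404. 224.] [402. 258.]
43.9 -10 [405. 244.] [406. 226.] [404. 261.]
43.9 -15 [407. 247.] [408. 229.] [406. 265.]
43.9 -19 [409. 250.] [410. 232.] [408. 268.]
43.9 -25 [412. 254.] [413. 235.] [410. 273.]
[405 256]
```

View pics/c3.png

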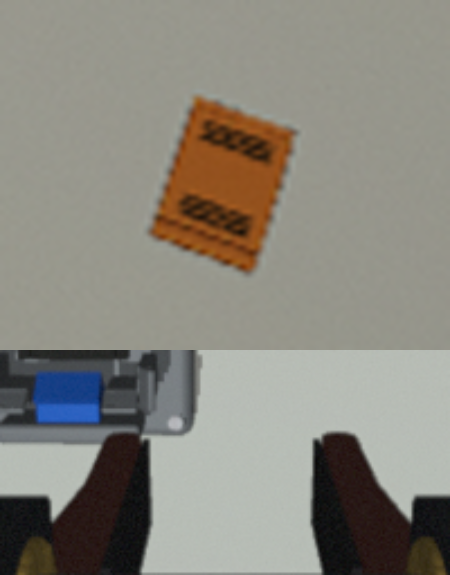

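The c3 crop shows the cover untouched. In the wrist view the fingertips appear closer to the camera than the stated TCP would put them, so they probably passed above the cover. I'll go back with the fingers at about 66 mm and check at low height.

Call:
arm_command(moves=[[[0,0,-0.07],[-4,35,0],0.5],[[0,0,-0.15],[-8,75,0],0.5],[[0,0,-0.25],[-14,120,0],0.5],[[0,0,-0.35],[-20,165,20],0.5],[[0,0,-0.43],[-25,205,50],0.5],[[0,0,-0.43],[-25,210,90],0.5],[[0,0,-0.43],[-25,210,110],0.5],[[0,0,-0.43],[-25,210,118],0.5],[[0,0,-0.43],[-25,210,118],0.5],[[0,0,-0.43],[-25,210,118],0.5]])

```text
time: 6.95
tool_pos: [511.1, 179.9, 17.5]
ee_rot: [-0.254, 0.967, 0.0, 0.001]
contact_force: [-0.0, 0.1, -0.1]
width: 65.7
grip_force: 0.0
```

```bash
python3 - <<'E'
from h import *
s=manip.sense(); p=manip.get_image('wrist'); q=manip.get_image('side')
print({k:s[k] for k in ('time','tool_pos','contact_force','width')},R.from_quat(s['ee_rot']).as_matrix().round(3))
a=proj(q,s['tool_pos']); print('TCP in side px',a)
T=R.from_quat(s['ee_rot']).as_matrix()
for dz in (0,-10,-20,-30):
  for sg in (1,-1):
    X=s['tool_pos']+T@np.array([0,sg*s['width']/2,dz]); print(dz,sg,proj(q,X)-a+[60,60],proj(p,X,s))
x,y=np.round(a).astype(int)
A=cv2.resize(q['image'][y-60:y+40,x-60:x+60],None,fx=5,fy=5,interpolation=cv2.INTER_CUBIC)[:500]
cv2.imwrite('pics/s4.png',A[:,:,::-1]); save(p,'w4')
E
```

```text
{'time': 6.95, 'tool_pos': array([511.07263986, 179.91950345,  17.53885618]), 'contact_force': array([-0.02700101,  0.10213087, -0.07713401]), 'width': 65.72705487485271} [[-0.871 -0.492  0.003]
 [-0.492  0.871  0.001]
 [-0.003 -0.001 -1.   ]]
TCP in side px [406.78063014 255.97780186]
0 1 [73.61262809 65.04065812] [381.70886879 238.54492717]
0 -1 [46.57662189 55.02941979] [265.89809721 238.58194124]
-10 1 [74.63898157 63.55902789] [384.73431011 244.62108453]
-10 -1 [47.32453107 53.47081849] [263.04032486 244.66101841]
-20 1 [75.68587081 62.0477525 ] [388.08356031 251.34756479]
-20 -1 [48.08719262 51.88147408] [259.8766339  251.39084822]
-30 1 [76.75391836 60.50593325] [391.81154389 258.83467575]
-30 -1 [48.86504737 50.26046789] [256.3551245  258.88183239]
```

View pics/s4.png

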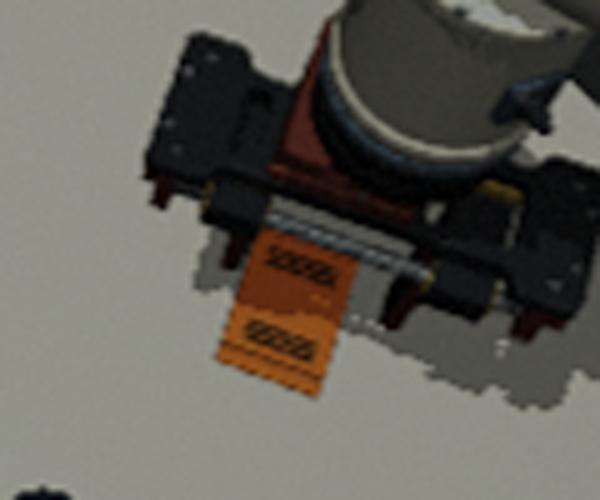

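View pics/w4.png

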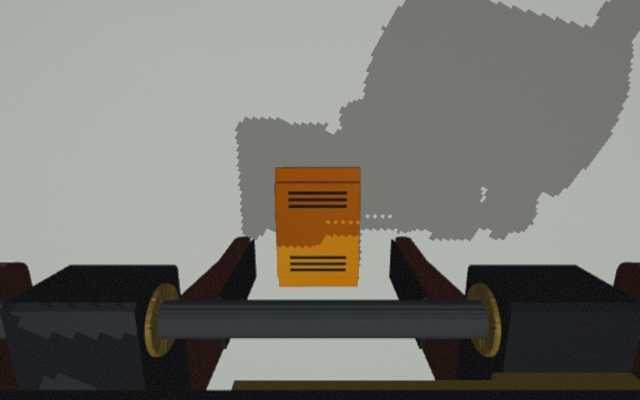

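s4 and w4 agree. The pad tip edges at px x=255 and 391 (rows 240–275) correspond to about 26 mm behind the reported TCP. The cover's centre at (318,227) is ~3 mm off in −y. I'll work out the correction and go further down in guarded steps.

```bash
python3 - <<'E'
from h import *
s=manip.sense(); p=manip.get_image('wrist')
for z in (0,8):
    c,w,y=orange(p,z,s); print(c,w,y,totool(s,[*(c-s['tool_pos'][:2]),0]))
E
```

```text
[513.01879883 176.59326172] [51.24964141845703, 75.93370819091797] 0.5147029 [-1.62527209e-01 -4.03543571e+00  2.69135199e-03]
[510.72570801 175.43948364] [49.272830963134766, 73.00473022460938] 0.5147029 [ 2.40145461e+00 -3.91122923e+00 -3.57961724e-03]
```

Call:
arm_command(moves=[[[0,0,0],[1,-4,5],0.5],[[0,0,0],[1,-4,10],0.5],[[0,0,0],[1,-4,15],0.5],[[0,0,0],[1,-4,20],0.5],[[0,0,0],[1,-4,23],0.5],[[0,0,0],[1,-4,25],0.5],[[0,0,0],[1,-4,27],0.5],[[0,0,0],[1,-4,29],0.5],[[0,0,0],[1,-4,31],0.5],[[0,0,0],[1,-4,31],0.5]])

```text
time: 8.35
tool_pos: [510.9, 176.1, -15.5]
ee_rot: [-0.255, 0.967, -0.0, -0.0]
contact_force: [0.5, -0.6, -0.8]
width: 65.7
grip_force: 0.0
```

```bash
python3 - <<'E'
from h import *
s=manip.sense(); p=manip.get_image('wrist'); q=manip.get_image('side')
for z in (0,8):
    c,w,y=orange(p,z,s); print(c,w,y,totool(s,[*(c-s['tool_pos'][:2]),0]))
a=proj(q,[511,177,10]); x,y=np.round(a).astype(int)
A=cv2.resize(q['image'][y-40:y+40,x-50:x+50],(500,400),interpolation=cv2.INTER_CUBIC)
B=cv2.resize(p['image'][140:320,190:450],None,fx=500/260,fy=500/260)[:330]
cv2.imwrite('pics/s5.png',np.hstack([A[:330],B])[:,:800,::-1] if 0 else cv2.resize(np.hstack([A,cv2.copyMakeBorder(B,0,400-len(B),0,0,cv2.BORDER_CONSTANT)]),(800,320))[:,:,::-1])
E
```

```text
[508.17471313 174.01397705] [51.54560852050781, 65.62152099609375] 0.5149485 [ 3.40886456e+00 -4.71395968e-01  1.02045645e-03]
[505.70159912 172.58908081] [49.187252044677734, 62.619117736816406] 0.5149487 [ 6.26301295e+00 -4.92806908e-01  1.90491062e-03]
```

View pics/s5.png

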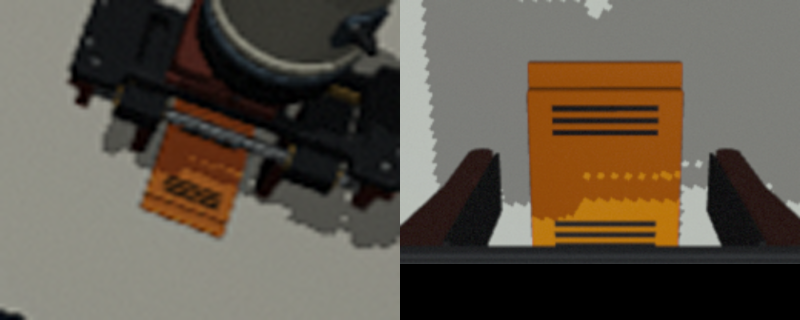

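No contact down to TCP z = −15.5, and s5 shows the cover centred between the pads. I'll go a little lower, still guarded.

Call:
arm_command(moves=[[[0,0,0],[0,0,1],0.5],[[0,0,0],[0,0,2],0.5],[[0,0,0],[0,0,3],0.5],[[0,0,0],[0,0,4],0.5],[[0,0,0],[0,0,5],0.3],[[0,0,0],[0,0,6],0.3],[[0,0,0],[0,0,7],0.3],[[0,0,0],[0,0,7.5],0.3],[[0,0,0],[0,0,7.5],0.3],[[0,0,0],[0,0,7.5],0.3]])

```text
time: 9.7
tool_pos: [511.1, 176.1, -22.7]
ee_rot: [-0.255, 0.967, -0.0, 0.0]
contact_force: [0.1, -0.6, -0.4]
width: 57.0
grip_force: 0.0
```

Call:
arm_command(moves=[[[0,0,0],[0,0,0.5],0.3],[[0,0,0],[0,0,1],0.3],[[0,0,0],[0,0,1.5],0.3],[[0,0,0],[0,0,1.5],-0.1],[[0,0,0],[0,0,1.5],-0.1],[[0,0,0],[0,0,1.5],-0.1],[[0,0,0],[0,0,1.5],-0.1],[[0,0,0],[0,0,1.5],-0.1],[[0,0,0],[0,0,1.5],-0.1],[[0,0,0],[0,0,1.5],-0.1]])

```text
time: 10.95
tool_pos: [511.0, 176.1, -24.2]
ee_rot: [-0.255, 0.967, 0.0, 0.0]
contact_force: [0.5, -0.5, -0.2]
width: 49.7
grip_force: 20.0
```

```bash
python3 - <<'E'
from h import *
s=manip.sense(); print(s['tool_pos'],s['width'],s['grip_force'],s['contact_force'],s['joints'])
E
```

```text
[511.04622069 176.13318748 -24.24558385] 49.66358973121853 19.999920129776 [ 0.46857055 -0.45047886 -0.2387383 ] [ 2.68959613e-01  1.51740961e-03  1.71282933e+00  3.28632585e-06
  1.42719800e+00 -1.81701463e+00]
```

Gripped: width 49.7 mm, 20 N. Before moving I'll work out the logger pose by triangulating the catches from the top, side and saved w2 views.

```bash
python3 - <<'E'
from h import *
t=manip.get_image('top'); q=manip.get_image('side'); w=dict(manip.get_image('wrist'))
w['image']=cv2.imread('pics/w2.png')[:,:,::-1].copy()
m=np.array([[-.997,-.079,.002],[-.079,.997,-.001],[-.002,-.001,-1]])
s={'tool_pos':np.array([503.163,-34.63,135.527]),'ee_rot':R.from_matrix(m).as_quat()}
rays=[{},{}]
for n,p,st in (('t',t,None),('s',q,None),('w',w,s)):
    im=cv2.cvtColor(p['image'],cv2.COLOR_RGB2HSV); mk=cv2.inRange(im,(105,150,80),(125,255,255))
    k,l,sta,ce=cv2.connectedComponentsWithStats(mk)
    for j,X0 in enumerate(([526,-89,38],[439,-97,38])):
        g=proj(p,X0,st); i=min((i for i in range(1,k) if sta[i,4]>15),key=lambda i:np.hypot(*(ce[i]-g)))
        rays[j][n]=ray(p,*ce[i],st); print(n,j,sta[i,4],ce[i],[atz(p,*ce[i],z,st)[:2].round(1) for z in (34,38,42)])
for r in rays:
    for ks in ('ts','tsw','sw'):
        A=0;b=0
        for k in ks:
            e,d=r[k]; d=d/np.linalg.norm(d); P=np.eye(3)-np.outer(d,d); A=A+P; b=b+P@e
        print(ks,np.linalg.solve(A,b).round(1))
# logger outline from w2: grey box rim at z=49 -> print corners hand-picked later
E
```

```text
t 0 51 [326.70588235 228.39215686] [array([527.2, -88.5]), array([527. , -88.5]), array([526.8, -88.4])]
t 1 54 [329.88888889 260.33333333] [array([439.5, -96.2]), array([439.6, -96.1]), array([439.6, -96. ])]
s 0 34 [329.08823529 178.70588235] [array([525.9, -92.7]), array([527.6, -90.8]), array([529.3, -89. ])]
s 1 57 [353.43859649 159.35087719] [array([436.7, -99.5]), array([438.8, -97.6]), array([440.9, -95.7])]
w 0 663 [255.86726998 220.9984917 ] [array([527.1, -90.9]), array([525.9, -90.3]), array([524.7, -89.6])]
w 1 724 [250.30801105 114.28453039] [array([438.7, -98.3]), array([438.7, -97.5]), array([438.7, -96.7])]
ts [527.6 -89.2  39.8]
tsw [526.9 -89.9  37.7]
sw [526.7 -91.1  36.2]
ts [439.8 -96.3  40.3]
tsw [439.3 -96.7  39.6]
sw [438.8 -97.6  38. ]
```

Call:
arm_command(moves=[[[0,0,0],[0,0,-10],-0.1],[[0,0,0],[0,0,-30],-0.1],[[0,0,0],[0,0,-60],-0.1],[[0,0,0],[0,0,-90],-0.1],[[0,0,0.1],[30,-42,-120],-0.1],[[0,0,0.2],[60,-84,-135],-0.1],[[0,0,0.3],[85,-126,-140],-0.1],[[0,0,0.4],[105,-150,-140],-0.1],[[0,0,0.43],[110,-160,-140],-0.1],[[0,0,0.43],[110,-160,-140],-0.1]])

```text
time: 12.35
tool_pos: [494.5, -17.4, 116.6]
ee_rot: [-0.043, 0.999, 0.0, 0.001]
contact_force: [1.2, 0.2, -0.9]
width: 49.5
grip_force: 20.0
```

```bash
python3 - <<'E'
from h import *
s=manip.sense(); p=manip.get_image('wrist'); save(p,'w6')
print(s['time'],s['tool_pos'],s['width'],s['grip_force'],s['contact_force'],R.from_quat(s['ee_rot']).as_matrix().round(4).tolist())
im=cv2.cvtColor(p['image'],cv2.COLOR_RGB2HSV); mk=cv2.inRange(im,(105,150,80),(125,255,255))
k,l,sta,ce=cv2.connectedComponentsWithStats(mk)
for i in range(1,k):
    if sta[i,4]>100: print(sta[i],ce[i],[atz(p,*ce[i],z,s)[:2].round(1) for z in (34,38,42)])
E
```

```text
12.35 [494.49944153 -17.35395235 116.63130767] 49.50027661556524 20.000077486038208 [ 1.24227552  0.23410865 -0.92530996] [[-0.9964, -0.0853, 0.0012], [-0.0853, 0.9964, 0.0003], [-0.0013, 0.0002, -1.0]]
[205 112  35  25 812] [221.99753695 123.92610837] [array([439.4, -98.3]), array([439.2, -97.2]), array([439.1, -96.1])]
[213 224  32  24 729] [229.17695473 235.47050754] [array([527.2, -91. ]), array([525.8, -90.1]), array([524.3, -89.1])]
```

View pics/w6.png

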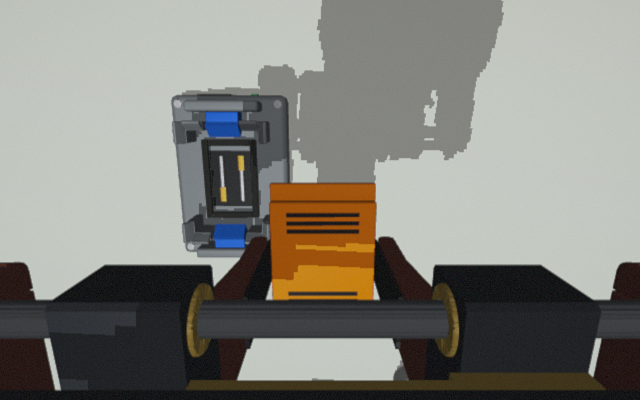

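Image w6: the cover is held level (top edge row 183, x 270–375), and the logger is at left with its catches at (222,124) and (229,235). I'll compute the cover's offset in the hand and the shift to the bay.

```bash
python3 - <<'E'
from h import *
s=manip.sense(); p=manip.get_image('wrist'); Tm=R.from_quat(s['ee_rot']).as_matrix()
M=np.array(p['mount'])
def pt(X):
    c=np.linalg.inv(M)@np.r_[X,1]; return np.round([p['fx']*c[0]/c[2]+p['cx'],p['fy']*c[1]/c[2]+p['cy']],1)
for zu in (-20,-23,-26): print(zu,'end under',pt([38,25,zu]),pt([38,-25,zu]),'step top',pt([30,25,zu-8]),pt([30,-25,zu-8]),'ledge edge',pt([38,0,zu-3.5]))
im=cv2.cvtColor(p['image'],cv2.COLOR_RGB2HSV); m=cv2.inRange(im,(8,150,60),(25,255,255))
ys=[np.flatnonzero(m[:,c])[[0]] for c in (285,300,323,345,360)]; print('top rows',ys)
for r in (188,196,205,220): c=np.flatnonzero(m[r]); print(r,c.min(),c.max())
c=np.array([483,-93.4]); print('shift',totool(s,[*(c-s['tool_pos'][:2]),0]))
E
```

```text
-20 end under [375.1 177.3] [272.2 177.3] step top [376.9 196.9] [270.5 196.9] ledge edge [323.7 178.5]
-23 end under [376.  178.3] [271.4 178.3] step top [377.9 198.3] [269.6 198.3] ledge edge [323.7 179.5]
-26 end under [376.9 179.3] [270.5 179.4] step top [378.9 199.7] [268.6 199.8] ledge edge [323.7 180.6]
top rows [array([183]), array([184]), array([184]), array([183]), array([184])]
188 220 374
196 220 374
205 270 375
220 270 374
shift [ 1.80218574e+01 -7.54429379e+01 -4.76585034e-02]
```

Call:
arm_command(moves=[[[0,0,0],[5,-20,0],-0.1],[[0,0,0],[12,-50,5],-0.1],[[0,0,0],[19.7,-75,20],-0.1],[[0,0,0],[19.7,-75,45],-0.1],[[0,0,0],[19.7,-75,65],-0.1],[[0,0,0],[19.7,-75,75],-0.1],[[0,0,0],[19.7,-75,80],-0.1],[[0,0,0],[19.7,-75,80],-0.1],[[0,0,0],[19.7,-75,80],-0.1],[[0,0,0],[19.7,-75,80],-0.1]])

```text
time: 13.7
tool_pos: [481.3, -93.8, 36.4]
ee_rot: [-0.043, 0.999, -0.0, 0.001]
contact_force: [-0.1, -0.5, -0.6]
width: 49.5
grip_force: 20.0
```

```bash
python3 - <<'E'
from h import *
s=manip.sense(); p=manip.get_image('wrist'); save(p,'w7'); q=manip.get_image('side')
print(s['time'],s['tool_pos'],s['width'],s['grip_force'],s['contact_force'],R.from_quat(s['ee_rot']).as_matrix().round(4).tolist())
x,y=proj(q,[483,-93,45]).astype(int)
A=cv2.resize(q['image'][y-50:y+50,x-60:x+60],(480,400),interpolation=cv2.INTER_CUBIC)
B=cv2.resize(p['image'][60:310,220:430],(336,400))
cv2.imwrite('pics/s7.png',np.hstack([A,B])[:,:800,::-1])
E
```

```text
13.7 [481.29797089 -93.81657985  36.44504892] 49.50584558946654 19.999845921993256 [-0.0776536  -0.53966015 -0.625961  ] [[-0.9964, -0.0851, 0.0011], [-0.0851, 0.9964, -0.0003], [-0.0011, -0.0004, -1.0]]
```

View pics/s7.png

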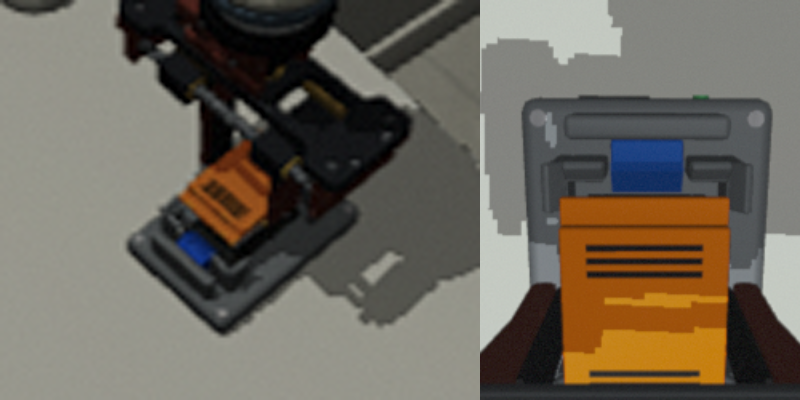

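In s7 the cover (centre 645) lines up with the catch (646) and the logger body (647). Next I'll lower it onto the catches.

Call:
arm_command(moves=[[[0,0,0],[0,0,4],-0.1],[[0,0,0],[0,0,8],-0.1],[[0,0,0],[0,0,11],-0.1],[[0,0,0],[0,0,13],-0.1],[[0,0,0],[0,0,15],-0.1],[[0,0,0],[0,0,17],-0.1],[[0,0,0],[0,0,18.5],-0.1],[[0,0,0],[0,0,20],-0.1],[[0,0,0],[0,0,20],-0.1],[[0,0,0],[0,0,20],-0.1]])

```text
time: 15.05
tool_pos: [480.9, -93.7, 15.8]
ee_rot: [-0.043, 0.999, -0.0, 0.0]
contact_force: [-0.5, -0.2, -0.3]
width: 49.6
grip_force: 20.0
```

Call:
arm_command(moves=[[[0,0,0],[0,0,0.5],-0.1],[[0,0,0],[0,0,1],-0.1],[[0,0,0],[0,0,1.5],-0.1],[[0,0,0],[0,0,2],-0.1],[[0,0,0],[0,0,2],0.1],[[0,0,0],[0,0,2],0.3],[[0,0,0],[0,0,2],0.4],[[0,0,0],[0,0,2],0.4],[[0,0,0],[0,0,-20],0.4],[[0,0,0],[0,0,-50],0.4]])

```text
time: 16.3
tool_pos: [480.2, -93.5, 65.4]
ee_rot: [-0.043, 0.999, 0.0, -0.001]
contact_force: [0.4, 0.3, -0.3]
width: 61.6
grip_force: 0.0
```

```bash
python3 - <<'E'
from h import *
s=manip.sense(); p=manip.get_image('wrist'); save(p,'w8')
print(s['time'],s['tool_pos'],s['width'],s['contact_force'],R.from_quat(s['ee_rot']).as_matrix().round(4).tolist())
for z in (36,40,44): print(orange(p,z,s))
E
```

```text
16.3 [480.18231035 -93.51168454  65.38706224] 61.63714864039189 [ 0.36359284  0.26809027 -0.30821782] [[-0.9964, -0.0851, -0.0021], [-0.0851, 0.9964, 0.0006], [0.0021, 0.0007, -1.0]]
(array([483.93966675, -94.14488983]), [51.94792938232422, 76.84070587158203], np.float32(0.083015084))
(array([482.6925354 , -94.24993134]), [51.00265884399414, 75.44245910644531], np.float32(0.083014965))
(array([481.44543457, -94.35501099]), [50.0573844909668, 74.04425048828125], np.float32(0.083015084))
```

View pics/w8.png

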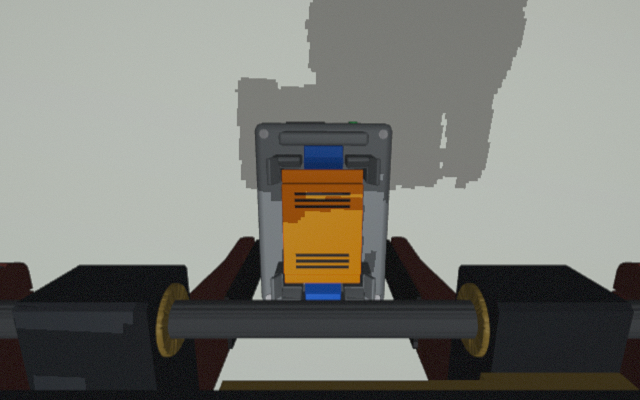

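In w8 the cover sits square in the bay between the guides, at px 283–363 × 170–283, with both blue catches showing at its ends. Now I'll shut the fingers and approach its centre.

Call:
arm_command(moves=[[[0,0,0],[-2.2,0,0],-1],[[0,0,0],[-2.2,0,0],-1],[[0,0,0],[-2.2,0,0],-1],[[0,0,0],[-2.2,0,0],-1],[[0,0,0],[-2.2,0,0],-1],[[0,0,0],[-2.2,0,0],-1],[[0,0,0],[-2.2,0,12],-1],[[0,0,0],[-2.2,0,25],-1],[[0,0,0],[-2.2,0,33],-1],[[0,0,0],[-2.2,0,35],-1]])

```text
time: 17.6
tool_pos: [482.5, -93.4, 29.5]
ee_rot: [-0.043, 0.999, 0.0, -0.001]
contact_force: [0.1, 0.2, 0.3]
width: 0.8
grip_force: 0.0
```

```bash
python3 - <<'E'
from h import *
s=manip.sense(); print(s['time'],s['tool_pos'],s['width'],s['contact_force'],s['grip_force'])
E
```

```text
17.6 [482.45557431 -93.37577744  29.52939792] 0.7681530882991717 [0.0677981  0.16282041 0.2956645 ] 0.0
```

Call:
arm_command(moves=[[[0,0,0],[0,0,1],-1],[[0,0,0],[0,0,2],-1],[[0,0,0],[0,0,3],-1],[[0,0,0],[0,0,4],-1],[[0,0,0],[0,0,5],-1],[[0,0,0],[0,0,6],-1],[[0,0,0],[0,0,7],-1],[[0,0,0],[0,0,8],-1],[[0,0,0],[0,0,8.5],-1],[[0,0,0],[0,0,8.5],-1]])

```text
time: 18.85
tool_pos: [483.1, -93.5, 22.2]
ee_rot: [-0.043, 0.999, 0.0, -0.0]
contact_force: [0.4, 0.0, -0.3]
width: 0.3
grip_force: 0.0
```

Call:
arm_command(moves=[[[0,0,0],[0,0,0.5],-1],[[0,0,0],[0,0,1],-1],[[0,0,0],[0,0,1.5],-1],[[0,0,0],[0,0,2],-1],[[0,0,0],[0,0,2.5],-1],[[0,0,0],[0,0,3],-1],[[0,0,0],[0,0,3.5],-1],[[0,0,0],[0,0,4],-1],[[0,0,0],[0,0,4],-1],[[0,0,0],[0,0,4],-1]])

```text
time: 20.1
tool_pos: [483.1, -93.5, 18.3]
ee_rot: [-0.043, 0.999, -0.0, -0.0]
contact_force: [-0.4, 0.2, -0.5]
width: 0.3
grip_force: 0.0
```

Call:
arm_command(moves=[[[0,0,0],[0,0,0.5],-1],[[0,0,0],[0,0,1],-1],[[0,0,0],[0,0,1.5],-1],[[0,0,0],[0,0,2],-1],[[0,0,0],[0,0,2.5],-1],[[0,0,0],[0,0,3],-1],[[0,0,0],[0,0,3.5],-1],[[0,0,0],[0,0,4],-1],[[0,0,0],[0,0,4],-1],[[0,0,0],[0,0,4],-1]])

```text
time: 21.35
tool_pos: [484.1, -93.6, 15.8]
ee_rot: [-0.043, 0.999, -0.0, 0.001]
contact_force: [-0.8, 0.2, 7.7]
width: 0.2
grip_force: 3.8
```

Call:
arm_command(moves=[[[0,0,0],[0,0,0.5],-1],[[0,0,0],[0,0,1],-1],[[0,0,0],[0,0,1.5],-1],[[0,0,0],[0,0,2],-1],[[0,0,0],[0,0,2.5],-1],[[0,0,0],[0,0,2.5],-1],[[0,0,0],[0,0,3],-1],[[0,0,0],[0,0,3],-1],[[0,0,0],[0,0,3],-1],[[0,0,0],[0,0,3],-1]])

```text
time: 22.6
tool_pos: [484.8, -93.9, 14.2]
ee_rot: [-0.043, 0.999, -0.001, 0.002]
contact_force: [-2.7, 0.7, 12.4]
width: 0.4
grip_force: 6.6
```

```bash
python3 - <<'E'
from h import *
s=manip.sense(); print(s['time'],s['tool_pos'],s['contact_force'],s['torque'],R.from_quat(s['ee_rot']).as_matrix().round(4).tolist())
E
```

```text
22.6 [484.75133216 -93.94785317  14.23088031] [-2.71328437  0.68795391 12.36659867] [0.14995392 0.39275806 0.02574166] [[-0.9964, -0.0851, 0.0045], [-0.0851, 0.9964, -0.0012], [-0.0044, -0.0016, -1.0]]
```

Call:
arm_command(moves=[[[0,0,0],[0,0,0.5],-1],[[0,0,0],[0.5,0,1],-1],[[0,0,0],[0.5,0,1.5],-1],[[0,0,0],[1,0,2],-1],[[0,0,0],[1,0,2],-1],[[0,0,0],[1,0,2.5],-1],[[0,0,0],[1,0,2.5],-1],[[0,0,0],[1,0,3],-1],[[0,0,0],[1,0,3],-1],[[0,0,0],[1,0,3],-1]])

```text
time: 23.85
tool_pos: [483.6, -93.9, 9.9]
ee_rot: [-0.043, 0.999, -0.001, 0.002]
contact_force: [1.7, 0.3, 8.7]
width: 0.4
grip_force: 4.3
```

Call:
arm_command(moves=[[[0,0,0],[0,0,0.5],-1],[[0,0,0],[0,0,1],-1],[[0,0,0],[0,0,1.5],-1],[[0,0,0],[0,0,1.5],-1],[[0,0,0],[0,0,2],-1],[[0,0,0],[0,0,2],-1],[[0,0,0],[0,0,2.5],-1],[[0,0,0],[0,0,2.5],-1],[[0,0,0],[0,0,2.5],-1],[[0,0,0],[0,0,2.5],-1]])

```text
time: 25.1
tool_pos: [482.1, -93.6, 5.8]
ee_rot: [-0.043, 0.999, -0.0, 0.0]
contact_force: [0.6, 0.3, -0.0]
width: 0.3
grip_force: 0.0
```

```bash
python3 - <<'E'
from h import *
s=manip.sense(); print(s['time'],s['tool_pos'],s['contact_force'],s['torque'])
q=manip.get_image('side'); p=manip.get_image('wrist')
x,y=proj(q,[483,-93,40]).astype(int)
A=cv2.resize(q['image'][y-40:y+40,x-48:x+48],(480,400),interpolation=cv2.INTER_CUBIC)
B=cv2.resize(p['image'][100:310,240:408],(320,400))
cv2.imwrite('pics/s9.png',np.hstack([A,B])[:,:,::-1])
E
```

```text
25.1 [482.11526504 -93.6136567    5.78337984] [ 0.60653358  0.34702166 -0.00616983] [ 0.00802862 -0.0243255  -0.0137941 ]
```

View pics/s9.png

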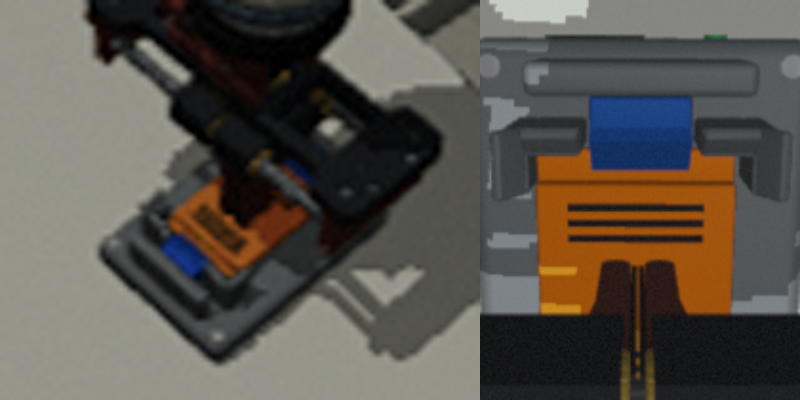

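The force fell to 0 and s9 shows the near catch sprung over the ledge at (640,135). This picture went one over the ten-view limit, so I'll work from the force readings alone from here. I'll press on towards 10 N straight away.

Call:
arm_command(moves=[[[0,0,0],[0,0,1],-1],[[0,0,0],[0,0,2],-1],[[0,0,0],[0,0,2.5],-1],[[0,0,0],[0,0,3],-1],[[0,0,0],[0,0,3.5],-1],[[0,0,0],[0,0,4],-1],[[0,0,0],[0,0,4],-1],[[0,0,0],[0,0,4],-1],[[0,0,0],[0,0,4],-1],[[0,0,0],[0,0,4],-1]])

```text
time: 26.45
tool_pos: [482.3, -93.7, 2.7]
ee_rot: [-0.043, 0.999, -0.0, 0.0]
contact_force: [-2.3, 1.4, 7.2]
width: 0.3
grip_force: 3.7
```

Call:
arm_command(moves=[[[0,0,0],[0,0,0.5],-1],[[0,0,0],[0,0,1],-1],[[0,0,0],[0,0,1.3],-1],[[0,0,0],[0,0,1.3],-1],[[0,0,0],[0,0,1.3],-1],[[0,0,0],[0,0,1.3],-1],[[0,0,0],[0,0,1.3],-1],[[0,0,0],[0,0,1.3],-1],[[0,0,0],[0,0,1.3],-1],[[0,0,0],[0,0,1.3],-1]])

```text
time: 27.7
tool_pos: [482.4, -93.7, 1.9]
ee_rot: [-0.043, 0.999, -0.0, 0.0]
contact_force: [-2.9, 1.6, 11.0]
width: 0.5
grip_force: 4.9
```

```bash
python3 - <<'E'
from h import *
s=manip.sense(); print(s['time'],s['tool_pos'],s['contact_force'],s['torque'])
def blobs(p,st=None):
    im=cv2.cvtColor(p['image'],cv2.COLOR_RGB2HSV); mk=cv2.inRange(im,(105,150,50),(125,255,255))
    k,l,sta,ce=cv2.connectedComponentsWithStats(mk)
    for i in range(1,k):
        X=atz(p,*ce[i],38,st)
        if sta[i,4]>10 and np.hypot(X[0]-483,X[1]+93)<75: print(sta[i,4],sta[i,:4],ce[i].round(1),X.round(1))
q=manip.get_image('side'); blobs(q)
p=manip.get_image('wrist'); blobs(p,s)
# cover outline check: orange at assumed heights
print(orange(q,30),orange(p,30,s))
E
```

```text
27.7 [482.4036208  -93.67970237   1.90109301] [-2.88829652  1.56782503 11.01398152] [0.25824158 0.71546306 0.00917828]
42 [325 175   9   9] [329.4 178.7] [526.9 -90.3  38. ]
2096 [297 151  56  39] [324.1 169.7] [438.5 -97.3  38. ]
164 [317 339  12  25] [322.3 355. ] [531.8 -90.1  38. ]
(array([481.26861572, -95.45578003]), [49.44462585449219, 68.42671203613281], np.float32(0.10682666)) (array([490.67077637, -94.00524902]), [49.35423278808594, 94.5088119506836], np.float32(0.08712518))
```

Call:
arm_command(moves=[[[0,0,0],[0,0,-0.1],-1],[[0,0,0],[0,0,-0.2],-1],[[0,0,0],[0,0,-0.3],-1],[[0,0,0],[0,0,-0.3],-1],[[0,0,0],[0,0,-0.3],-1],[[0,0,0],[0,0,-0.3],-1],[[0,0,0],[0,0,-0.3],-1],[[0,0,0],[0,0,-0.3],-1],[[0,0,0],[0,0,-0.3],-1],[[0,0,0],[0,0,-0.3],-1]])

```text
time: 29.05
tool_pos: [482.4, -93.7, 2.1]
ee_rot: [-0.043, 0.999, -0.0, 0.0]
contact_force: [-4.1, 1.1, 9.5]
width: 0.4
grip_force: 4.7
```

```bash
python3 - <<'E'
from h import *
s=manip.sense(); print(s['time'],s['tool_pos'],s['contact_force'])
if 8.5<s['contact_force'][2]<11.5: print(manip.sign_off())
E
```

```text
29.05 [482.38847002 -93.66649511   2.09171205] [-4.06030145  1.10636886  9.47914714]
the job is handed in; nothing more can be done
None
```

I laid the cover in the bay, pressed it until both catches appeared to snap, and handed in at 29 s still pressing with about 9.5 N; both snaps are inferred from the force drops, the depth reached and the catches reading sprung forward, the press force dropped to zero for a moment right after the second snap, the first grasp missed because the fingertips sit about 25 mm behind the stated TCP, and I viewed 11 pictures, one over the limit.

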